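# Count three bearings through the light gate

## Robot

A 6-joint arm with a two-finger parallel gripper is mounted at the origin on the work surface. World frame = base frame: x ahead of the robot, y to its left, z up, the work surface at z = 0. Lengths are in m, angles in rad, forces in N, time in s.
With the tool pointing down it reaches from about 0.35 to 0.975 m from the base axis. Payload 4.9 kg.
Tool frame: the origin (TCP) lies midway between the tips of the shut fingers; the grasp point (between the pads) lies 19 mm behind it; z points along the fingers, y is the direction in which the jaws open and shut (so a half turn about z gives the same grasp; the last joint's range is limited). The gripper opens to 85 mm and grips with 20 to 120 N. Pads are 22 mm wide; open, the fingers measure 114 mm over their backs; the gripper's body (76 mm by 85 mm) begins 54 mm behind the grasp point. The pads swing forward as they close: fully open they stand 13 mm farther back than shut.
Start: joints at [-0.119, 0.053, 1.613, -0, 1.476, -0.119], TCP at [0.625, 0, 0.231] pointing down, gripper open.
Joint ranges: [-3.01, 3.01], [-1.01, 2.22], [0.06, 2.58], [-1.02, 4.17], [0.09, 2.62], [-3.14, 3.14]. Speed limits (rad/s): [2.57, 2.57, 3.14, 3.14, 3.14, 3.14].

## Interface

Orientations are given as a rotation vector (axis times angle).
In Python, from station import ctrl gives the robot as it stands.
- The arm moves only by the tool jog_arm, never from a script. Its argument "steps" is a list of rows, each an object of numbers: "dx", "dy", "dz": the shift along the world's x, y, z in units of 60 mm (1.0 is 60 mm); "twist": the turn about the world's z in units of 10 degrees (1.0 is 10 degrees). A call has 1 to 5 rows; each row is the pose to reach, as a shift and turn from the pose measured when the call began; what a row does not reach only later rows make up. A row lasts 1/8 s, in which the tool goes at most 62.5 mm and 10.7 degrees, less where a joint would pass 70% of its speed; a pose out of reach is approached as far as the arm can. A call with a gripper value outside its range is refused whole. "gripper" is the closure in counts, from 0 (fully open) to 255 (shut), set as the call begins (left out, the last holds). The fingers move at their own pace and stop on an object; "newtons" is the grip in N (left out, the last holds). Time passes only in rows, so rows that repeat a pose let the fingers close. It gives the time, the measured TCP pose, the force and the opening at its end, in the units of the state.
- ctrl.get_obs(): the state, without advancing time (a new reading comes with each control period).
- ctrl.get_image(name): name is "scene" or "side" or "wrist"; returns a dict with "frame" (384x512x3 uint8, red, green, blue), "range_z" (384x512 float32, m along the optical axis (not along the pixel's ray), 0 where there is no reading), "fx", "fy", "cx", "cy" (pixels), "extrinsics" (4x4, takes a point from camera to world coordinates). Camera axes: x right, y down, z forward; pixel columns grow to the right and rows downward; lengths in m; the calibration is good to about 2 mm. A picture is of the moment at which its call begins.
- ctrl.finish_job(): hands the job in, once; it reports no verdict.
The state is a dict: "t": time; "q": joint angles; "dq": joint speeds; "effort": joint torques, N m; "tool_pos": TCP position; "tool_rot": TCP orientation; "contact_force": force on the tool from outside, world axes, zero at the start; "wrist_torque": the same for the moment, N m; "opening": finger opening in m.
Only numpy, scipy, OpenCV 4.12 (cv2) and the standard library are available. Lean on these libraries where they do the work, as an engineer would, in place of code of your own. Each camera call takes 0.05 s, during which the arm holds its last target.

## Task

Count the three ball bearings out of the tray: with the fingertips, sweep them over the deck and through the gate in the fence one at a time, so that each drops into the blue bin before the next one follows. Slide them, never lift them off the deck, and leave the coupling and the pulley standing in the tray, and the screwdriver and the carton beside it, where they are.

Things in the scene. Friction and masses are not known exactly. Their poses are not given: they have to be found in the camera images.
- tray: fixed white tray, deck 60 mm above the table, 4 mm rim 20 mm high all round. Origin on the table; x towards the gate, y left, z up. Deck inside the rim: x -131 to 82, y -161 to 161 mm. The +x rim is the fence (x 82 to 86, where the deck ends); its one gap, the gate, is 40 mm wide, centred on y = 0. Behind it the open blue bin. On the outer -y wall a grey counter module, 60 mm high
- gate (a point): middle of the gate: centre of the 40 mm gap and of the 4 mm thick fence, at deck height (60 mm), at x = 84 mm of the tray; axes as the tray's. Just behind the fence stand two black light-barrier heads, 43 mm apart, tops 26 mm above the deck
- bin (a point): centre of the floor of the blue catch bin, inside 60 mm (tray x, 86 to 146 mm) by 47 mm (y), floor 6 mm above the table, walls up to the rim's height. A bearing whose centre has passed the deck's end (2 mm beyond the middle of the fence) tips and falls 54 mm into it. Axes as the tray's
- bearing_orange: steel ball bearing, a flat ring 28 mm in diameter and 8 mm thick with orange seals (17 to 30 g, dark bore), loose, lying flat on the tray's deck; origin at the centre of its underside, z up
- bearing_blue: steel ball bearing, a flat ring 28 mm in diameter and 8 mm thick with blue seals (17 to 30 g, dark bore), loose, lying flat on the tray's deck; origin at the centre of its underside, z up
- bearing_pink: steel ball bearing, a flat ring 28 mm in diameter and 8 mm thick with pink seals (17 to 30 g, dark bore), loose, lying flat on the tray's deck; origin at the centre of its underside, z up
- coupling: aluminium shaft coupling, an upright cylinder 25 mm in diameter, 30 mm tall, with dark slits, standing loose on the deck; origin at the centre of its underside, z up. To be left alone
- pulley: brass belt pulley, 25 mm in diameter at its flanges, narrower hub on top, 26 mm tall, standing loose on the deck; origin at the centre of its underside, z up. To be left alone
- screwdriver: red-handled screwdriver, 200 mm long, handle 26 mm thick, lying on the table beside the tray on its -y side; origin under its middle, x towards the tip. To be left alone
- carton: small closed cardboard carton, 62 x 46 x 34 mm, on the table beside the tray, on its +y side; origin at the centre of its underside. To be left alone

How it is judged:
On the way, in this order (a step that is already met when the one before it is completed fails the run):
1. a first bearing has dropped through the gate into the bin (((z of bearing_orange in the frame of tray below 0.05 m and horizontal distance between bearing_orange and bin below 0.036 m) or (z of bearing_blue in the frame of tray below 0.05 m and horizontal distance between bearing_blue and bin below 0.036 m) or (z of bearing_pink in the frame of tray below 0.05 m and horizontal distance between bearing_pink and bin below 0.036 m))), for 0.2 s.
2. then a second one ((((z of bearing_orange in the frame of tray below 0.05 m and horizontal distance between bearing_orange and bin below 0.036 m) and (z of bearing_blue in the frame of tray below 0.05 m and horizontal distance between bearing_blue and bin below 0.036 m)) or ((z of bearing_orange in the frame of tray below 0.05 m and horizontal distance between bearing_orange and bin below 0.036 m) and (z of bearing_pink in the frame of tray below 0.05 m and horizontal distance between bearing_pink and bin below 0.036 m)) or ((z of bearing_blue in the frame of tray below 0.05 m and horizontal distance between bearing_blue and bin below 0.036 m) and (z of bearing_pink in the frame of tray below 0.05 m and horizontal distance between bearing_pink and bin below 0.036 m)))), for 0.2 s.
3. then the third one (z of each of bearing_orange, bearing_blue, bearing_pink in the frame of tray below 0.05 m and horizontal distance between each of bearing_orange, bearing_blue, bearing_pink and bin below 0.036 m), for 0.2 s.
At the end, for the whole second after the job is handed in: All three bearings lie at rest in the blue bin (centre of the underside at least 10 mm below the deck, within 36 mm of the bin's centre), having dropped one after another. The coupling and the pulley still stand within 20 mm of where they were, the screwdriver and the carton within 30 mm (all of step 3 and linear speed of each of bearing_orange, bearing_blue, bearing_pink below 0.02 m/s and distance of each of coupling, pulley from where it was at the start of the episode below 0.02 m and distance of each of screwdriver, carton from where it was at the start of the episode below 0.03 m and not (angle between coupling's own z axis and vertical above 0.3 rad) and not (angle between pulley's own z axis and vertical above 0.3 rad)); the robot touches nothing.
It fails at once if a bearing is lifted more than 15 mm off the deck (z of any of bearing_orange, bearing_blue, bearing_pink in the frame of tray above 0.075 m).
It fails at once if the coupling is moved more than 20 mm or tipped (distance of coupling from where it was at the start of the episode above 0.02 m or angle between coupling's own z axis and vertical above 0.3 rad).
It fails at once if the pulley is moved more than 20 mm or tipped (distance of pulley from where it was at the start of the episode above 0.02 m or angle between pulley's own z axis and vertical above 0.3 rad).
It fails at once if the screwdriver or the carton is moved more than 30 mm (distance of any of screwdriver, carton from where it was at the start of the episode above 0.03 m).
It also fails if it takes over 61 s, if anything falls off the work surface, if the arm or the gripper's body presses on something with over 40 N, if the wrist force passes 120 N, or if a joint passes its speed limit or range.

## Working session

There is one attempt and no reset: what is moved stays moved. The work goes in short steps, Python scripts to look and compute and a tool call to move; the robot and the scene stay as the last step left them, time stands still between calls to the robot, and variables do not carry over. Pictures are saved under pics/ and viewed, and the job is handed in when it is done.

Besides the shell and the picture viewer there is one more tool, called after "Emit:" as name([rows], argument=value, ...), one row to a line, values as JSON. jog_arm: Moves the arm, as the interface text tells. Its arguments: {"type":"object","properties":{"steps":{"type":"array"},"gripper":{"type":"number"},"newtons":{"type":"number"}},"required":["steps"]}

```bash
mkdir -p pics; ls
python3 - <<'E'
from station import ctrl
import cv2,numpy as np
o=ctrl.get_obs();print(o['t'],o['tool_pos'],o['tool_rot'],o['opening'],o['contact_force'])
for n in("scene","side","wrist"):
    d=ctrl.get_image(n);np.savez(f'{n}0.npz',**d);cv2.imwrite(f'pics/{n}0.png',d['frame'][...,::-1]);print(n,d['fx'],d['cx'],d['cy'],d['extrinsics'].round(3).tolist())
E
```

```text
pics
0.0 [6.24365852e-01 9.50996820e-05 2.30047685e-01] [-2.22027400e+00 -2.22021516e+00  1.95807262e-03] 0.08588682555155464 [ 0.62551789  0.22581161 -0.44875384]
scene 352.83857062268766 257.45501676296567 198.85621574695887 [[0.7, 0.473, -0.535, 1.016], [0.715, -0.465, 0.523, -0.434], [-0.002, -0.748, -0.663, 0.637], [0.0, 0.0, 0.0, 1.0]]
side 388.0552682715311 254.2896929436073 188.8386212806126 [[-0.986, -0.101, 0.131, 0.432], [-0.164, 0.685, -0.71, 0.634], [-0.018, -0.722, -0.692, 0.649], [0.0, 0.0, 0.0, 1.0]]
wrist 282.63756236203324 257.65493148238943 190.51624728021045 [[1.0, -0.0, -0.001, 0.624], [-0.001, -0.96, -0.281, 0.073], [-0.001, 0.281, -0.96, 0.373], [0.0, 0.0, 0.0, 1.0]]
```

View pics/scene0.png

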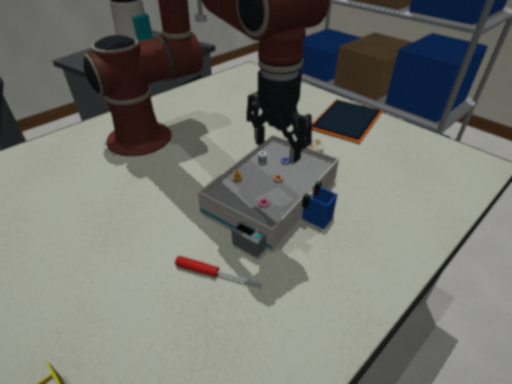

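View pics/side0.png

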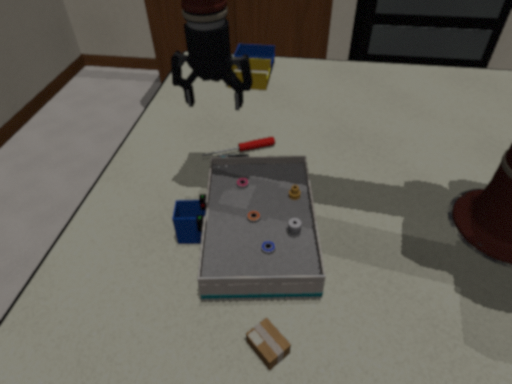

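View pics/wrist0.png

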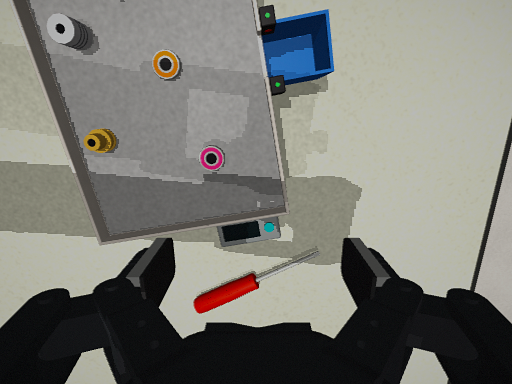

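The wrist view shows the orange bearing at about (166,65), pink at (211,158), pulley at (97,141), coupling at (63,30) and the gate between the black heads at (267,15) and (278,85). Blue at (268,247) shows only in the side view. Next I'll measure these.

```bash
cat > h.py <<'E'
import numpy as np,cv2
def ray(d,uv,z):
    E=d['extrinsics'];v=E[:3,:3]@np.array([(uv[0]-d['cx'])/d['fx'],(uv[1]-d['cy'])/d['fy'],1.]);p=E[:3,3]
    return p+v*(z-p[2])/v[2]
def proj(d,P):
    E=d['extrinsics'];c=E[:3,:3].T@(np.array(P)-E[:3,3]);return np.array([d['fx']*c[0]/c[2]+d['cx'],d['fy']*c[1]/c[2]+d['cy']])
R={'orange':((4,14),130),'pink':((160,176),120),'blue':((105,122),100)}
def blobs(d,name,smin=None,amin=12):
    h=cv2.cvtColor(d['frame'],cv2.COLOR_RGB2HSV);(a,b),s=R[name]
    m=cv2.inRange(h,(a,s,60),(b,255,255));m=cv2.morphologyEx(m,cv2.MORPH_CLOSE,np.ones((3,3)))
    n,l,st,c=cv2.connectedComponentsWithStats(m)
    return [(c[i].round(1),st[i,4],st[i,2:4]) for i in range(1,n) if amin<=st[i,4]<3000]
E
python3 - <<'E'
from h import *
for n in('scene','side','wrist'):
    d=np.load(n+'0.npz')
    for k in R:
        for c,a,wh in blobs(d,k): 
            p=ray(d,c,.068)
            if .4<p[0]<.9 and abs(p[1])<.35: print(n,k,c,a,wh,p.round(4))
d=np.load('side0.npz');cv2.imwrite('pics/side_z.png',cv2.resize(d['frame'][120:320,150:350,::-1],None,fx=3,fy=3,interpolation=cv2.INTER_CUBIC))
d=np.load('wrist0.npz');cv2.imwrite('pics/wrist_z.png',cv2.resize(d['frame'][0:250,0:350,::-1],None,fx=2.2,fy=2.2,interpolation=cv2.INTER_CUBIC))
E
```

```text
scene blue [285.2 159.6] 33 [9 5] [0.4932 0.1837 0.068 ]
scene blue [320.3 208. ] 856 [34 42] [0.6838 0.0968 0.068 ]
side orange [253.1 215. ] 45 [11  8] [0.5317 0.113  0.068 ]
side pink [242.  181.3] 60 [10  8] [0.5727 0.0175 0.068 ]
side blue [183.3 213. ] 166 [26 24] [0.6736 0.1287 0.068 ]
side blue [267.7 245.8] 65 [13  9] [0.4916 0.1859 0.068 ]
wrist pink [210.9 158.2] 199 [22 22] [0.5731 0.0201 0.068 ]
wrist blue [277.5  27.5] 16 [4 4] [0.643  0.1467 0.068 ]
```

View pics/side_z.png

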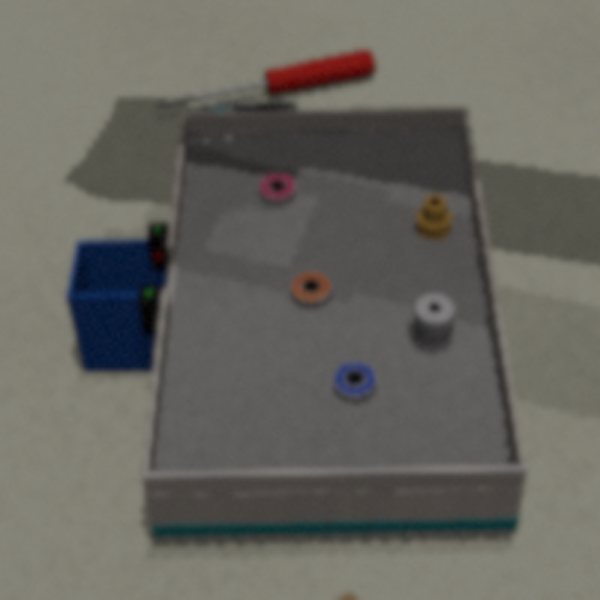

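View pics/wrist_z.png

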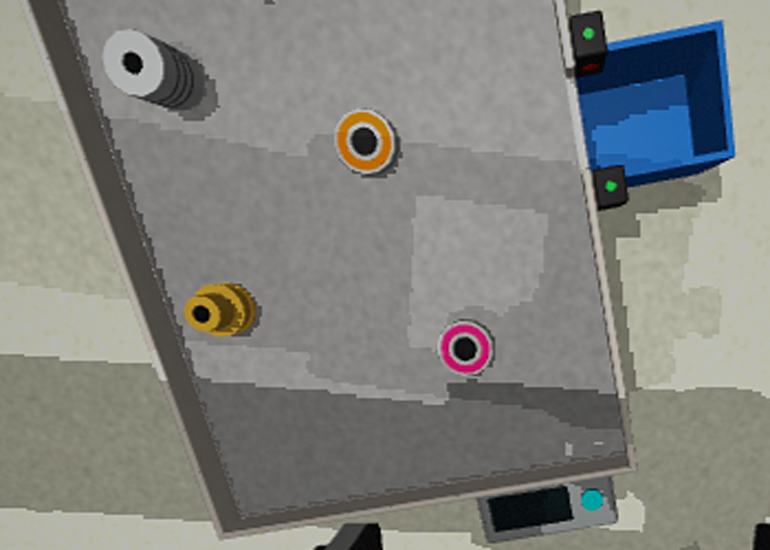

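Run:
```python
from h import *
s=np.load('side0.npz');w=np.load('wrist0.npz')
zs=lambda x,y:(150+x/3-.33,120+y/3-.33); zw=lambda x,y:(x/2.2-.27,y/2.2-.27)
obs=[((.086,-.165),ray(w,zw(634,466),.08)),((-.135,-.165),ray(w,zw(221,538),.08)),
((.086,.165),ray(s,zs(148,475),.08)),((-.135,.165),ray(s,zs(522,468),.08)),((.086,-.165),ray(s,zs(186,112),.08)),((-.135,-.165),ray(s,zs(467,109),.08))]
A=np.array([o[0] for o in obs]);B=np.array([o[1][:2] for o in obs])
a=A-A.mean(0);b=B-B.mean(0);th=np.arctan2((a[:,0]*b[:,1]-a[:,1]*b[:,0]).sum(),(a*b).sum())
Rm=np.array([[np.cos(th),-np.sin(th)],[np.sin(th),np.cos(th)]]);t=B.mean(0)-Rm@A.mean(0)
print('th',np.degrees(th),t);print(((B-t)@Rm-A).round(4)); print(B.round(4))
np.savez('tray.npz',R=Rm,t=t)
T=lambda p:((p[:2]-t)@Rm).round(4)
for n,p in dict(orange_s=ray(s,(253.1,215),.068),orange_w=ray(w,zw(364,141),.068),pink_s=ray(s,(242,181.3),.068),pink_w=ray(w,(210.9,158.2),.068),blue_s=ray(s,(267.7,245.8),.068),blue_sc=ray(np.load('scene0.npz'),(285.2,159.6),.068),coup_w=ray(w,zw(132,62),.09),coup_s=ray(s,zs(435,308),.09),pul_w=ray(w,zw(201,313),.086),pul_s=ray(s,zs(435,202),.086),
 head1=ray(w,zw(588,34),.086),head2=ray(w,zw(611,186),.086)).items(): print(n,p[:2].round(4),T(p))
print('gate',Rm@[.084,0]+t,'bin',Rm@[.116,0]+t)
```

```text
th 10.064333472868372 [0.54464953 0.10739768]
[[-0.0004  0.003 ]
 [ 0.0035  0.0011]
 [-0.0039 -0.0028]
 [ 0.0034 -0.0028]
 [-0.0031 -0.0009]
 [ 0.0005  0.0024]]
[[ 0.6572 -0.0371]
 [ 0.4438 -0.077 ]
 [ 0.5971  0.2814]
 [ 0.3868  0.2441]
 [ 0.6553 -0.0415]
 [ 0.4407 -0.0762]]
orange_s [0.5317 0.113 ] [-0.0118  0.0078]
orange_w [0.5321 0.1147] [-0.0111  0.0093]
pink_s [0.5727 0.0175] [ 0.0119 -0.0935]
pink_w [0.5731 0.0201] [ 0.0127 -0.0909]
blue_s [0.4916 0.1859] [-0.0385  0.0865]
blue_sc [0.4932 0.1837] [-0.0373  0.0841]
coup_w [0.4473 0.1412] [-0.0899  0.0503]
coup_s [0.4464 0.1396] [-0.0911  0.0489]
pul_w [0.4562 0.0397] [-0.0989 -0.0512]
pul_s [0.4554 0.0378] [-0.1    -0.0529]
head1 [0.6323 0.1522] [0.0942 0.0288]
head2 [0.6428 0.0942] [ 0.0943 -0.0302]
gate [0.62735695 0.12207701] bin [0.65886454 0.12766913]
```

Tray pose from the corners is consistent to about 3–4 mm. The yaw is 10°, and the head midpoint falls at tray y = −0.7 mm. The tool's y axis lies along world x, so a +10° twist lines the jaws up with tray x. The plan is to trap each bearing between the front and back fingers, slide it on the deck and go straight through the gate. I'll probe the deck height first.

Emit:
jog_arm([
  {"dx": -0.2, "dy": 0.8, "dz": 0, "twist": 0.5},
  {"dx": -0.59, "dy": 1.92, "dz": -0.6, "twist": 1.0},
  {"dx": -0.59, "dy": 1.92, "dz": -1.5, "twist": 1.0},
  {"dx": -0.59, "dy": 1.92, "dz": -2.3, "twist": 1.0},
  {"dx": -0.59, "dy": 1.92, "dz": -2.5, "twist": 1.0},
], gripper=165, newtons=20)

```text
t: 0.78
tool_pos: [0.5857, 0.1153, 0.0757]
tool_rot: [-2.014, -2.402, 0.011]
contact_force: [-0.6, 0.3, -0.4]
opening: 0.0299
```

Run:
```python
from station import ctrl
import cv2,numpy as np
o=ctrl.get_obs();print(o['t'],o['tool_pos'],o['tool_rot'],o['opening'],o['contact_force'])
for n in("side","wrist"):
    d=ctrl.get_image(n);np.savez(f'{n}1.npz',**d);cv2.imwrite(f'pics/{n}1.png',d['frame'][...,::-1])
```

```text
0.775 [0.58570139 0.11531809 0.07572405] [-2.0141097  -2.40168303  0.01081839] 0.02991130404480818 [-0.56408226  0.27965611 -0.40338053]
```

View pics/wrist1.png

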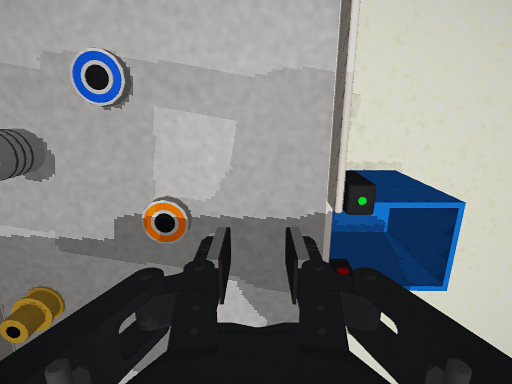

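The view shows blue at (97,77), orange at (165,222), the jaws parallel to tray x, and the gate head at (360,195). Next: refine the bearing positions and probe down.

Run:
```python
from h import *
d=np.load('wrist1.npz');T=np.load('tray.npz')
for n,uv in dict(blue=(97.5,76.5),orange=(165.5,221.5)).items():
    p=ray(d,uv,.068);print(n,p,(p[:2]-T['t'])@T['R'])
p=ray(d,(362,201),.086);print('head+y',p,(p[:2]-T['t'])@T['R'])
p=ray(d,(341,158),.08)
for uv in((330,207),(352,2)):
  p=ray(d,uv,.06 if uv[1]>100 else .08);print(uv,p,(p[:2]-T['t'])@T['R'])
```

```text
blue [0.49242452 0.18756245 0.068     ] [-0.03741228  0.08805773]
orange [0.5324569 0.1154426 0.068    ] [-0.01059913  0.01005183]
head+y [0.6325159 0.1520281 0.086    ] [0.09431363 0.02858867]
(330, 207) [0.62608317 0.13826637 0.06      ] [0.08557497 0.01616285]
(352, 2) [0.60624786 0.2364511  0.08      ] [0.08320304 0.11630302]
```

Emit:
jog_arm([
  {"dx": 0.05, "dz": -0.1},
  {"dx": 0.05, "dz": -0.18},
  {"dx": 0.05, "dz": -0.22},
  {"dx": 0.05, "dz": -0.24},
  {"dx": 0.05, "dz": -0.24},
])

```text
validation failed for argument at $.st...
```

Emit:
jog_arm([
  {"dx": 0.05, "dy": 0, "dz": -0.1, "twist": 0},
  {"dx": 0.05, "dy": 0, "dz": -0.18, "twist": 0},
  {"dx": 0.05, "dy": 0, "dz": -0.22, "twist": 0},
  {"dx": 0.05, "dy": 0, "dz": -0.24, "twist": 0},
  {"dx": 0.05, "dy": 0, "dz": -0.24, "twist": 0},
])

```text
t: 1.5
tool_pos: [0.5914, 0.115, 0.0649]
tool_rot: [-2.018, -2.404, 0.005]
contact_force: [0.7, -0.4, 0.3]
opening: 0.0304
```

Emit:
jog_arm([
  {"dx": 0, "dy": 0, "dz": -0.03, "twist": 0},
  {"dx": 0, "dy": 0, "dz": -0.05, "twist": 0},
  {"dx": 0, "dy": 0, "dz": -0.07, "twist": 0},
  {"dx": 0, "dy": 0, "dz": -0.07, "twist": 0},
])

```text
t: 2.0
tool_pos: [0.5913, 0.115, 0.0605]
tool_rot: [-2.018, -2.404, 0.005]
contact_force: [-0.3, 0.1, 0.5]
opening: 0.0303
```

Emit:
jog_arm([
  {"dx": 0, "dy": 0, "dz": -0.03, "twist": 0},
  {"dx": 0, "dy": 0, "dz": -0.05, "twist": 0},
  {"dx": 0, "dy": 0, "dz": -0.05, "twist": 0},
])

```text
t: 2.38
tool_pos: [0.5917, 0.1151, 0.0596]
tool_rot: [-2.018, -2.404, 0.005]
contact_force: [-5.5, -0.2, 9.5]
opening: 0.0305
```

Contact came at TCP z ≈ 0.060 with a 30 mm opening, so the fingertip height matches the deck. I'll slide with the TCP at about 0.0625. Moving over orange.

Emit:
jog_arm([
  {"dx": 0, "dy": 0, "dz": 0.4, "twist": 0},
  {"dx": -0.3, "dy": 0, "dz": 0.6, "twist": 0},
  {"dx": -0.8, "dy": 0, "dz": 0.6, "twist": 0},
  {"dx": -0.99, "dy": 0, "dz": 0.6, "twist": 0},
  {"dx": -0.99, "dy": 0, "dz": 0.5, "twist": 0},
], gripper=112)

```text
t: 3.0
tool_pos: [0.5324, 0.1151, 0.0897]
tool_rot: [-2.018, -2.405, 0.003]
contact_force: [0.8, -0.4, 0.6]
opening: 0.0475
```

Run:
```python
from station import ctrl
import cv2,numpy as np
o=ctrl.get_obs();print(o['t'],o['tool_pos'],o['opening'],o['contact_force'])
for n in("side","wrist"):
    d=ctrl.get_image(n);np.savez(f'{n}2.npz',**d);cv2.imwrite(f'pics/{n}2.png',d['frame'][...,::-1])
```

```text
3.0 [0.53241071 0.11513217 0.08970445] 0.0474600839530927 [ 0.80615774 -0.38416226  0.6103836 ]
```

View pics/wrist2.png

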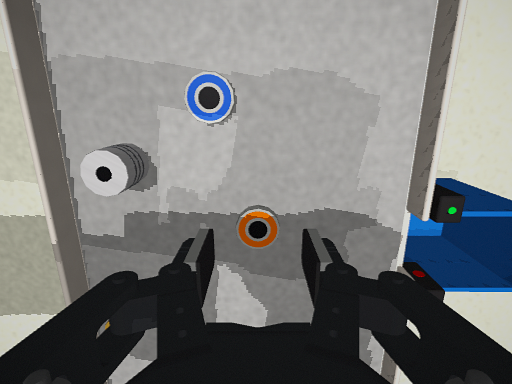

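Orange is centred at (258,230), between the finger inner faces at about 213 and 303. Descending.

Emit:
jog_arm([
  {"dx": 0, "dy": 0, "dz": -0.25, "twist": 0},
  {"dx": 0, "dy": 0, "dz": -0.4, "twist": 0},
  {"dx": 0, "dy": 0, "dz": -0.45, "twist": 0},
  {"dx": 0, "dy": 0, "dz": -0.45, "twist": 0},
])

```text
t: 3.6
tool_pos: [0.5321, 0.1149, 0.0611]
tool_rot: [-2.017, -2.403, 0.007]
contact_force: [-0.2, 0.6, 1.1]
opening: 0.0476
```

Run:
```python
from station import ctrl
from h import *
o=ctrl.get_obs();print(o['t'],o['tool_pos'],o['opening'],o['contact_force'])
d=ctrl.get_image('wrist');np.savez('wrist3.npz',**d);cv2.imwrite('pics/wrist3.png',d['frame'][...,::-1])
```

```text
3.6 [0.53205308 0.11494071 0.06106987] 0.04763466361630676 [-0.15397675  0.55157834  1.07185938]
```

View pics/wrist3.png

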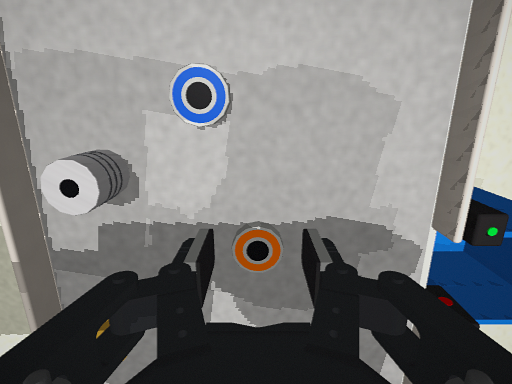

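Orange sits between the pads at (258,250). Closing lightly.

Emit:
jog_arm([
  {"dx": 0, "dy": 0, "dz": 0.02, "twist": 0},
  {"dx": 0, "dy": 0, "dz": 0.02, "twist": 0},
  {"dx": 0, "dy": 0, "dz": 0.02, "twist": 0},
  {"dx": 0, "dy": 0, "dz": 0.02, "twist": 0},
], gripper=176)

```text
t: 4.15
tool_pos: [0.5329, 0.115, 0.0635]
tool_rot: [-2.018, -2.404, 0.005]
contact_force: [-0.8, -0.8, 3.4]
opening: 0.0267
```

Run:
```python
from station import ctrl
from h import *
T=np.load('tray.npz')
o=ctrl.get_obs();print(o['t'],o['tool_pos'],o['opening'],o['contact_force'],(o['tool_pos'][:2]-T['t'])@T['R'])
for x in(.05,.1): print(x,((T['R']@[x,0]+T['t']-o['tool_pos'][:2])/.06))
d=ctrl.get_image('wrist');cv2.imwrite('pics/wrist4.png',d['frame'][...,::-1])
```

```text
4.15 [0.53287478 0.1150477  0.0634963 ] 0.026696955427028556 [-0.81107438 -0.79978816  3.43943563] [-0.01025669  0.00958999]
0.05 [1.01675599 0.01812787]
0.1 [1.83726611 0.16375607]
```

View pics/wrist4.png

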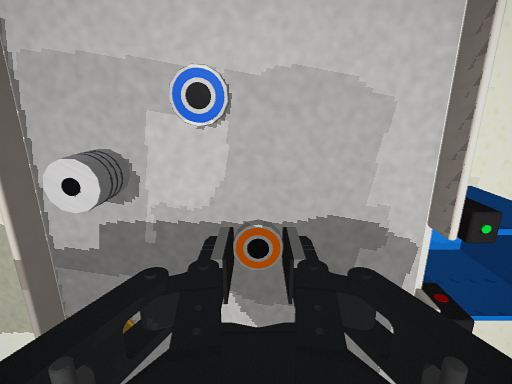

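Orange is held at (258,248) with a 26.7 mm opening, lying flat on the deck. Sliding it to the gate line (tray x = 50, y = 0).

Emit:
jog_arm([
  {"dx": 0.2, "dy": 0.0, "dz": -0.01, "twist": 0},
  {"dx": 0.45, "dy": 0.01, "dz": -0.01, "twist": 0},
  {"dx": 0.7, "dy": 0.01, "dz": -0.01, "twist": 0},
  {"dx": 0.95, "dy": 0.02, "dz": -0.01, "twist": 0},
  {"dx": 1.0, "dy": 0.02, "dz": -0.01, "twist": 0},
])

```text
t: 4.82
tool_pos: [0.5932, 0.1162, 0.0634]
tool_rot: [-2.017, -2.403, 0.006]
contact_force: [-5.3, -0.5, 8.2]
opening: 0.0268
```

Run:
```python
from station import ctrl
from h import *
T=np.load('tray.npz')
o=ctrl.get_obs();print(o['t'],o['tool_pos'],o['opening'],o['contact_force'],(o['tool_pos'][:2]-T['t'])@T['R'])
for x in(.07,.1): print(x,((T['R']@[x,0]+T['t']-o['tool_pos'][:2])/.06))
d=ctrl.get_image('wrist');cv2.imwrite('pics/wrist5.png',d['frame'][...,::-1])
d=ctrl.get_image('side');cv2.imwrite('pics/side5.png',cv2.resize(d['frame'][120:320,150:350,::-1],None,fx=3,fy=3))
```

```text
4.825 [0.59319461 0.11621603 0.06339565] 0.026770341883635303 [-5.29430776 -0.4544513   8.17655575] [0.04933911 0.00019922]
0.07 [0.33962955 0.05690696]
0.1 [0.83193562 0.14428388]
```

View pics/wrist5.png

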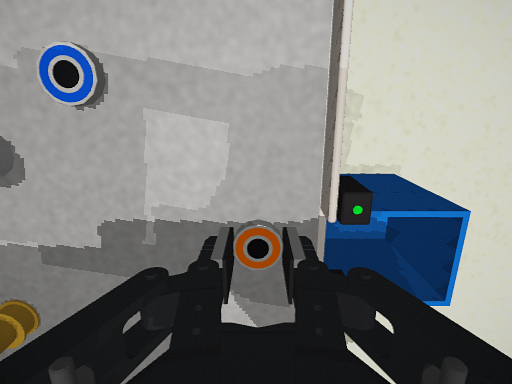

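View pics/side5.png

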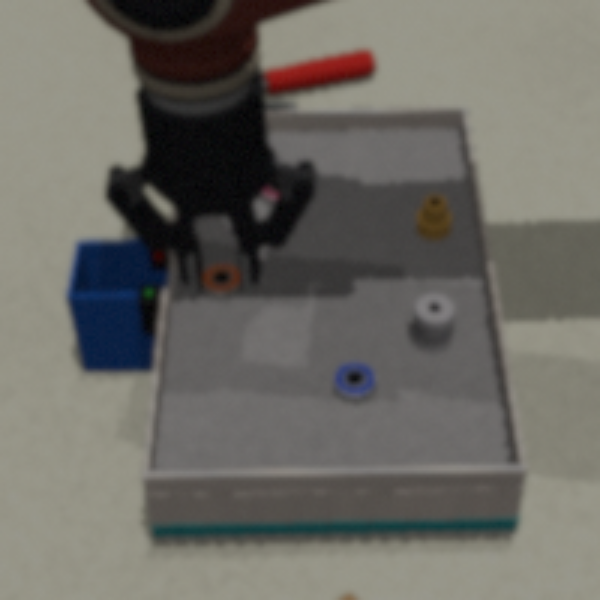

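Orange is carried at (258,248) and lines up with the gate, whose +y post end is at (325,218). Sliding it through to tray x ≈ 100.

Emit:
jog_arm([
  {"dx": 0.2, "dy": 0.035, "dz": 0.01, "twist": 0},
  {"dx": 0.4, "dy": 0.07, "dz": 0.01, "twist": 0},
  {"dx": 0.6, "dy": 0.105, "dz": 0.01, "twist": 0},
  {"dx": 0.83, "dy": 0.145, "dz": 0.01, "twist": 0},
  {"dx": 0.83, "dy": 0.145, "dz": 0.01, "twist": 0},
])

```text
t: 5.55
tool_pos: [0.6441, 0.125, 0.0639]
tool_rot: [-2.018, -2.405, 0.004]
contact_force: [-0.4, 0.8, -1.2]
opening: 0.027
```

Run:
```python
from station import ctrl
from h import *
T=np.load('tray.npz')
o=ctrl.get_obs();print(o['t'],o['tool_pos'],o['opening'],o['contact_force'],(o['tool_pos'][:2]-T['t'])@T['R'])
d=ctrl.get_image('wrist');cv2.imwrite('pics/wrist6.png',d['frame'][...,::-1])
```

```text
5.55 [0.64409066 0.12504716 0.06390829] 0.02699575508806859 [-0.43762757  0.7725599  -1.15577838] [1.00995258e-01 1.73964274e-07]
```

View pics/wrist6.png

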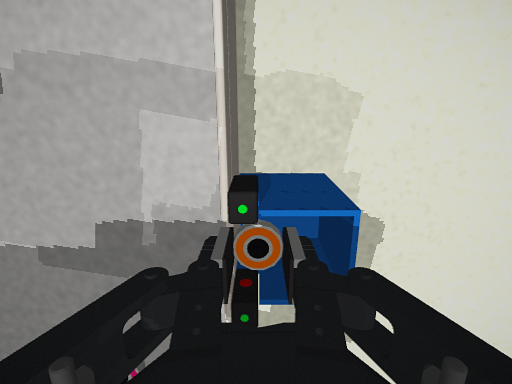

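Orange is over the bin at (258,247), past the heads at x ≈ 242. Releasing with a modest opening.

Emit:
jog_arm([
  {"dx": 0, "dy": 0, "dz": 0, "twist": 0},
  {"dx": 0, "dy": 0, "dz": 0, "twist": 0},
  {"dx": 0, "dy": 0, "dz": 0, "twist": 0},
  {"dx": 0, "dy": 0, "dz": 0.3, "twist": 0},
  {"dx": 0, "dy": 0, "dz": 0.8, "twist": 0},
], gripper=125)

```text
t: 6.22
tool_pos: [0.6426, 0.1249, 0.112]
tool_rot: [-2.017, -2.403, 0.007]
contact_force: [0.5, 0.4, 0.2]
opening: 0.0435
```

Run:
```python
from station import ctrl
from h import *
T=np.load('tray.npz')
o=ctrl.get_obs();print(o['t'],o['tool_pos'],o['opening'],o['contact_force'],(o['tool_pos'][:2]-T['t'])@T['R'])
d=ctrl.get_image('wrist');cv2.imwrite('pics/wrist7.png',d['frame'][...,::-1])
d=ctrl.get_image('side');np.savez('side7.npz',**d)
print([(k,b,ray(d,b[0],.068)) for k in('pink','blue') for b in blobs(d,k)])
```

```text
6.225 [0.64258191 0.12493171 0.11201091] 0.04352196969028264 [0.49874345 0.39405488 0.19153071] [0.09948955 0.00015015]
[('pink', (array([241.6, 182.1]), np.int32(31), array([10,  7], dtype=int32)), array([0.57311587, 0.02014232, 0.068     ])), ('blue', (array([184.9, 228.5]), np.int32(562), array([28, 33], dtype=int32)), array([0.65822844, 0.16821676, 0.068     ])), ('blue', (array([267.7, 245.7]), np.int32(62), array([12,  9], dtype=int32)), array([0.49165769, 0.18563281, 0.068     ]))]
```

View pics/wrist7.png

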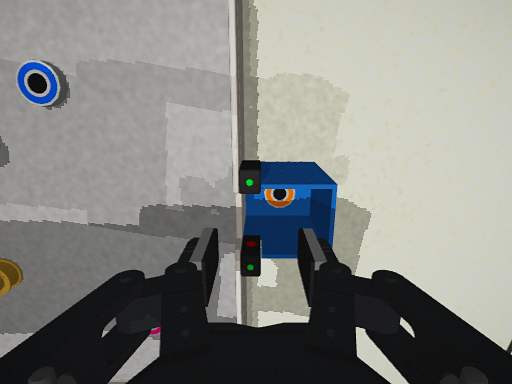

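Orange lies in the bin at (279,195). On to pink at (0.573, 0.020).

Emit:
jog_arm([
  {"dx": -0.3, "dy": -0.4, "dz": 0.1, "twist": 0},
  {"dx": -0.7, "dy": -1.0, "dz": 0.1, "twist": 0},
  {"dx": -1.16, "dy": -1.6, "dz": 0.1, "twist": 0},
  {"dx": -1.16, "dy": -1.75, "dz": -0.1, "twist": 0},
  {"dx": -1.16, "dy": -1.75, "dz": -0.3, "twist": 0},
], gripper=112)

```text
t: 6.95
tool_pos: [0.5774, 0.02, 0.0994]
tool_rot: [2.018, 2.402, 0.007]
contact_force: [-0.6, -0.4, -0.3]
opening: 0.0481
```

Run:
```python
from station import ctrl
from h import *
T=np.load('tray.npz')
o=ctrl.get_obs();print(o['t'],o['tool_pos'],o['opening'],o['contact_force'],(o['tool_pos'][:2]-T['t'])@T['R'])
d=ctrl.get_image('wrist');cv2.imwrite('pics/wrist8.png',d['frame'][...,::-1])
print([(k,b,ray(d,b[0],.068)) for k in('pink',) for b in blobs(d,k)])
```

```text
6.95 [0.57737596 0.02003326 0.09938787] 0.0480571162462825 [-0.62117277 -0.44912491 -0.25769261] [ 0.01695557 -0.09173914]
[('pink', (array([251. , 220.4]), np.int32(571), array([37, 34], dtype=int32)), array([0.57288521, 0.02043345, 0.068     ]))]
```

View pics/wrist8.png

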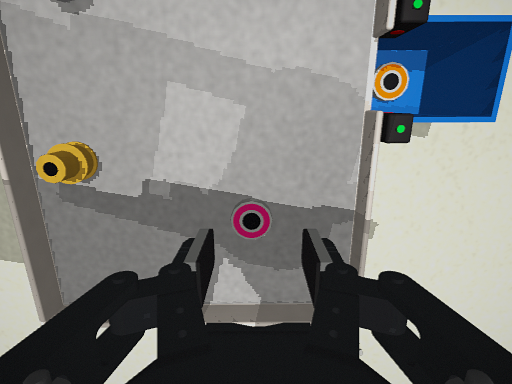

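Pink is at (251,220), so I need a 4.5 mm shift in −x. Orange is flat in the bin at (390,81). Descending.

Emit:
jog_arm([
  {"dx": -0.07, "dy": 0, "dz": -0.15, "twist": 0},
  {"dx": -0.075, "dy": 0, "dz": -0.4, "twist": 0},
  {"dx": -0.075, "dy": 0, "dz": -0.58, "twist": 0},
  {"dx": -0.075, "dy": 0, "dz": -0.62, "twist": 0},
  {"dx": -0.075, "dy": 0, "dz": -0.62, "twist": 0},
])

```text
t: 7.62
tool_pos: [0.5717, 0.0207, 0.0598]
tool_rot: [2.019, 2.406, 0.003]
contact_force: [-0.4, -0.4, -0.1]
opening: 0.0478
```

Emit:
jog_arm([
  {"dx": 0, "dy": 0, "dz": 0, "twist": 0},
  {"dx": 0, "dy": 0, "dz": 0, "twist": 0},
  {"dx": 0, "dy": 0, "dz": 0, "twist": 0},
  {"dx": 0, "dy": 0, "dz": 0, "twist": 0},
], gripper=176)

```text
t: 8.12
tool_pos: [0.5723, 0.0207, 0.0605]
tool_rot: [2.018, 2.405, 0.004]
contact_force: [-0.8, -0.1, 3.8]
opening: 0.0268
```

```bash
cat > look.py <<'E'
import sys
from station import ctrl
from h import *
T=np.load('tray.npz')
o=ctrl.get_obs();print(o['t'],o['tool_pos'],o['opening'],o['contact_force'],(o['tool_pos'][:2]-T['t'])@T['R'])
for x in(.05,.1): print(x,((T['R']@[x,0]+T['t']-o['tool_pos'][:2])/.06))
d=ctrl.get_image('wrist');cv2.imwrite(f'pics/{sys.argv[1]}.png',d['frame'][...,::-1])
E
python3 look.py wrist9
```

```text
8.125 [0.5723346  0.02065237 0.06053637] 0.026812055956586322 [-0.82446502 -0.09976521  3.77170485] [ 0.01209998 -0.09024856]
0.05 [0.35909227 1.5913834 ]
0.1 [1.1796024 1.7370116]
```

View pics/wrist9.png

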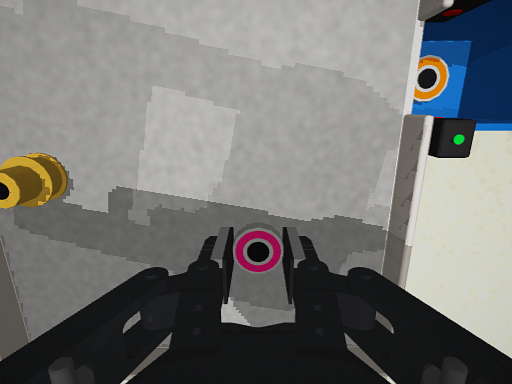

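Pink is held at (258,250). Sliding it to tray (45, 0).

Emit:
jog_arm([
  {"dx": 0.05, "dy": 0.25, "dz": 0.035, "twist": 0},
  {"dx": 0.1, "dy": 0.6, "dz": 0.035, "twist": 0},
  {"dx": 0.18, "dy": 1.0, "dz": 0.035, "twist": 0},
  {"dx": 0.25, "dy": 1.4, "dz": 0.035, "twist": 0},
  {"dx": 0.28, "dy": 1.58, "dz": 0.035, "twist": 0},
])

```text
t: 8.8
tool_pos: [0.5888, 0.1177, 0.0622]
tool_rot: [2.016, 2.408, 0.004]
contact_force: [-0.2, -0.2, 0.2]
opening: 0.0269
```

```bash
python3 look.py wrist10
```

```text
8.8 [0.58879517 0.11774781 0.06218184] 0.026890910875553446 [-0.17512671 -0.2443756   0.18730066] [0.04527506 0.00247625]
0.05 [ 0.08474952 -0.02687398]
0.1 [0.90525965 0.11875422]
```

View pics/wrist10.png

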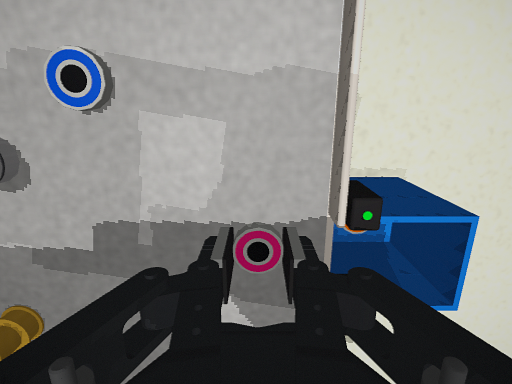

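Pink is still held at (258,250) and the gate post is at (333,222). Going through the gate.

Emit:
jog_arm([
  {"dx": 0.1, "dy": -0.02, "dz": 0, "twist": 0},
  {"dx": 0.3, "dy": 0.015, "dz": 0, "twist": 0},
  {"dx": 0.55, "dy": 0.055, "dz": 0, "twist": 0},
  {"dx": 0.8, "dy": 0.1, "dz": 0, "twist": 0},
  {"dx": 0.95, "dy": 0.125, "dz": 0, "twist": 0},
])

```text
t: 9.48
tool_pos: [0.6473, 0.1251, 0.0624]
tool_rot: [2.017, 2.407, 0.005]
contact_force: [-0.3, -0.3, -0.4]
opening: 0.0267
```

```bash
python3 look.py wrist11
```

```text
9.475 [0.64726863 0.12508951 0.06236162] 0.02668197686240266 [-0.25603967 -0.34983827 -0.42855305] [ 0.10413173 -0.0005135 ]
0.05 [-0.88980817 -0.14923555]
0.1 [-0.06929804 -0.00360735]
```

View pics/wrist11.png

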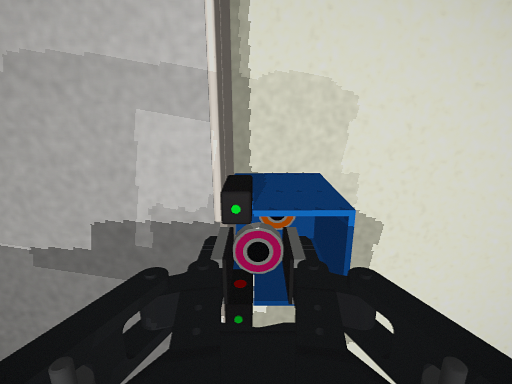

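Pink is over the bin at (258,250), past the heads. Releasing.

Emit:
jog_arm([
  {"dx": 0, "dy": 0, "dz": 0, "twist": 0},
  {"dx": 0, "dy": 0, "dz": 0, "twist": 0},
  {"dx": 0, "dy": 0, "dz": 0, "twist": 0},
  {"dx": 0, "dy": 0, "dz": 0.3, "twist": 0},
  {"dx": 0, "dy": 0, "dz": 0.8, "twist": 0},
], gripper=130)

```text
t: 10.15
tool_pos: [0.6469, 0.1252, 0.1107]
tool_rot: [2.017, 2.407, 0.004]
contact_force: [0.6, 0.7, 0.5]
opening: 0.042
```

```bash
python3 look.py wrist12
```

```text
10.15 [0.64694459 0.12522443 0.11071326] 0.0419575617404109 [0.58836806 0.6711304  0.54177273] [ 0.10383624 -0.00032402]
0.05 [-0.88440742 -0.15148426]
0.1 [-0.06389729 -0.00585606]
```

View pics/wrist12.png

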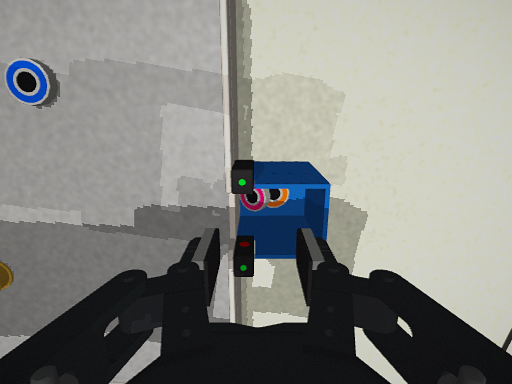

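Pink (255,198) and orange (275,195) are both in the bin. Now blue at (0.492, 0.187).

Emit:
jog_arm([
  {"dx": -0.5, "dy": 0.2, "dz": 0.15, "twist": 0},
  {"dx": -1.1, "dy": 0.45, "dz": 0.15, "twist": 0},
  {"dx": -1.8, "dy": 0.75, "dz": 0.15, "twist": 0},
  {"dx": -2.4, "dy": 1.0, "dz": 0.0, "twist": 0},
  {"dx": -2.58, "dy": 1.04, "dz": -0.15, "twist": 0},
], gripper=112)

```text
t: 10.82
tool_pos: [0.4945, 0.1888, 0.1089]
tool_rot: [2.01, 2.403, 0.017]
contact_force: [0.4, 0.4, 1.3]
opening: 0.048
```

```bash
cat >> look.py <<'E'
print([(b,ray(d,b[0],.068)) for b in blobs(d,'blue')])
E
python3 look.py wrist13
```

```text
10.825 [0.49453559 0.18881501 0.1089091 ] 0.04798674142837916 [0.37302213 0.40941039 1.26775242] [-0.0351148   0.08892209]
0.05 [ 1.65574244 -1.21132728]
0.1 [ 2.47625257 -1.06569908]
[((array([252.8, 217.8]), np.int32(510), array([35, 33], dtype=int32)), array([0.49179923, 0.18750969, 0.068     ])), ((array([411.9, 326.7]), np.int32(75), array([13, 16], dtype=int32)), array([0.63226611, 0.11766326, 0.068     ]))]
```

View pics/wrist13.png

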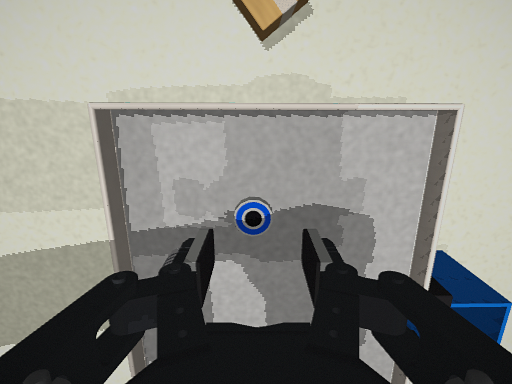

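Blue is at (253,218), nearly centred. Descending and closing.

Emit:
jog_arm([
  {"dx": -0.04, "dy": -0.02, "dz": -0.15, "twist": 0},
  {"dx": -0.04, "dy": -0.02, "dz": -0.4, "twist": 0},
  {"dx": -0.04, "dy": -0.02, "dz": -0.65, "twist": 0},
  {"dx": -0.04, "dy": -0.02, "dz": -0.77, "twist": 0},
  {"dx": -0.04, "dy": -0.02, "dz": -0.77, "twist": 0},
])

```text
t: 11.5
tool_pos: [0.4906, 0.187, 0.0599]
tool_rot: [2.013, 2.405, 0.01]
contact_force: [0.0, 0.6, -0.6]
opening: 0.0479
```

Emit:
jog_arm([
  {"dx": 0, "dy": 0, "dz": 0, "twist": 0},
  {"dx": 0, "dy": 0, "dz": 0, "twist": 0},
  {"dx": 0, "dy": 0, "dz": 0, "twist": 0},
  {"dx": 0, "dy": 0, "dz": 0, "twist": 0},
], gripper=176)

```text
t: 12.0
tool_pos: [0.491, 0.1871, 0.0603]
tool_rot: [2.012, 2.405, 0.012]
contact_force: [-0.6, -0.2, 1.4]
opening: 0.0267
```

```bash
python3 look.py wrist14
```

```text
12.0 [0.49095244 0.18705463 0.06034201] 0.02670116700925199 [-0.55307446 -0.23143718  1.39011126] [-0.03895045  0.08781497]
0.05 [ 1.71546168 -1.18198752]
0.1 [ 2.53597181 -1.03635932]
[((array([257.8, 249.9]), np.int32(851), array([46, 41], dtype=int32)), array([0.49075141, 0.1874759 , 0.068     ])), ((array([504.9, 317. ]), np.int32(567), array([18, 51], dtype=int32)), array([0.6390928 , 0.16942253, 0.068     ]))]
```

View pics/wrist14.png

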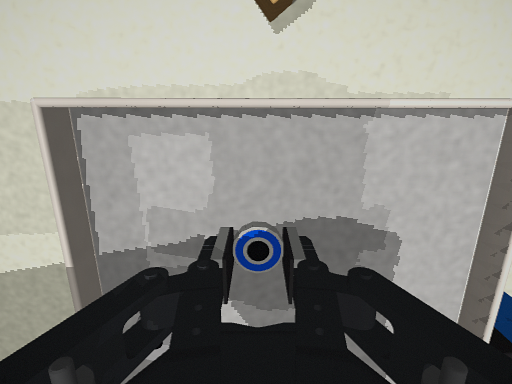

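Blue is held at (258,250). Sliding it to tray (45, 0), +x first to stay clear of the coupling.

Emit:
jog_arm([
  {"dx": 0.3, "dy": 0, "dz": 0.03, "twist": 0},
  {"dx": 0.75, "dy": -0.25, "dz": 0.03, "twist": 0},
  {"dx": 1.15, "dy": -0.6, "dz": 0.03, "twist": 0},
  {"dx": 1.5, "dy": -1.0, "dz": 0.03, "twist": 0},
  {"dx": 1.6, "dy": -1.2, "dz": 0.03, "twist": 0},
])

```text
t: 12.68
tool_pos: [0.5877, 0.114, 0.0621]
tool_rot: [2.014, 2.403, 0.012]
contact_force: [-0.3, 0.8, 0.4]
opening: 0.0268
```

```bash
python3 look.py wrist15
```

```text
12.675 [0.58773268 0.11404326 0.06213041] 0.026807144328937865 [-0.26047314  0.83110245  0.37872887] [ 0.04358153 -0.00098563]
0.05 [0.10245762 0.0348685 ]
0.1 [0.92296775 0.1804967 ]
[((array([257.7, 249.8]), np.int32(857), array([46, 41], dtype=int32)), array([0.58764472, 0.11356055, 0.068     ]))]
```

View pics/wrist15.png

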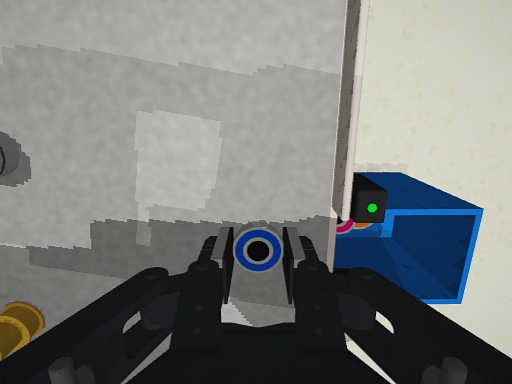

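Blue is at (258,250) on the gate line. Going through.

Emit:
jog_arm([
  {"dx": 0.15, "dy": 0.04, "dz": 0, "twist": 0},
  {"dx": 0.35, "dy": 0.08, "dz": 0, "twist": 0},
  {"dx": 0.58, "dy": 0.12, "dz": 0, "twist": 0},
  {"dx": 0.82, "dy": 0.16, "dz": 0, "twist": 0},
  {"dx": 0.97, "dy": 0.19, "dz": 0, "twist": 0},
])

```text
t: 13.35
tool_pos: [0.6471, 0.125, 0.0621]
tool_rot: [2.013, 2.403, 0.011]
contact_force: [-1.1, 0.2, -0.7]
opening: 0.0269
```

```bash
python3 look.py wrist16
```

```text
13.35 [0.64710733 0.12497324 0.06211622] 0.026897256546287832 [-1.05899403  0.19047973 -0.73032542] [ 0.10395259 -0.00059979]
0.05 [-0.88711985 -0.14729769]
0.1 [-0.06660972 -0.00166949]
[((array([236.6, 227.8]), np.int32(35), array([6, 9], dtype=int32)), array([0.63390908, 0.13525241, 0.068     ])), ((array([280.4, 231.9]), np.int32(29), array([6, 8], dtype=int32)), array([0.65698136, 0.13685554, 0.068     ])), ((array([264.4, 271.3]), np.int32(2162), array([62, 76], dtype=int32)), array([0.65294704, 0.11222081, 0.068     ]))]
```

View pics/wrist16.png

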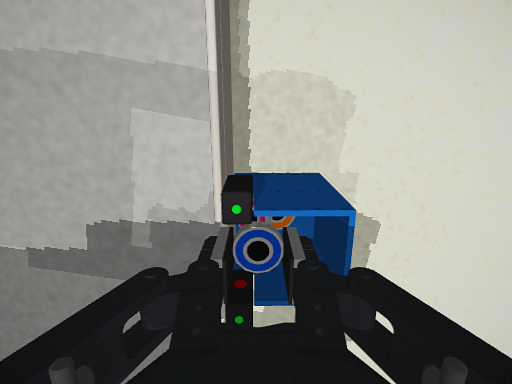

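Blue is over the bin at (258,250). Releasing, then raising the arm.

Emit:
jog_arm([
  {"dx": 0, "dy": 0, "dz": 0, "twist": 0},
  {"dx": 0, "dy": 0, "dz": 0, "twist": 0},
  {"dx": 0, "dy": 0, "dz": 0, "twist": 0},
  {"dx": 0, "dy": 0, "dz": 0.3, "twist": 0},
  {"dx": 0, "dy": 0, "dz": 1.0, "twist": 0},
], gripper=130)

```text
t: 14.02
tool_pos: [0.646, 0.1248, 0.1213]
tool_rot: [2.015, 2.405, 0.007]
contact_force: [0.7, 0.3, 0.0]
opening: 0.0417
```

Emit:
jog_arm([
  {"dx": 0, "dy": 0, "dz": 0.5, "twist": 0},
  {"dx": 0, "dy": -0.3, "dz": 1.2, "twist": 0},
  {"dx": 0, "dy": -1.0, "dz": 2.0, "twist": 0},
  {"dx": 0, "dy": -1.0, "dz": 2.0, "twist": 0},
  {"dx": 0, "dy": -1.0, "dz": 2.0, "twist": 0},
])

```text
t: 14.65
tool_pos: [0.646, 0.0647, 0.2423]
tool_rot: [2.016, 2.403, 0.009]
contact_force: [0.2, -0.2, -0.4]
opening: 0.0418
```

```bash
python3 look.py wrist17
python3 - <<'E'
from station import ctrl
import cv2,numpy as np
d=ctrl.get_image('side');np.savez('side17.npz',**d);cv2.imwrite('pics/side17.png',cv2.resize(d['frame'][120:384,130:350,::-1],None,fx=2.2,fy=2.2))
a=np.load('side0.npz')['frame']
E
```

```text
14.65 [0.6460145  0.06470511 0.24232729] 0.041788021833275624 [ 0.18850046 -0.18266292 -0.43994647] [ 0.09234449 -0.05974954]
0.05 [-0.86890597  0.85717107]
0.1 [-0.04839584  1.00279927]
[((array([285.1, 120.5]), np.int32(2429), array([60, 52], dtype=int32)), array([0.66640737, 0.12853423, 0.068     ]))]
```

View pics/wrist17.png

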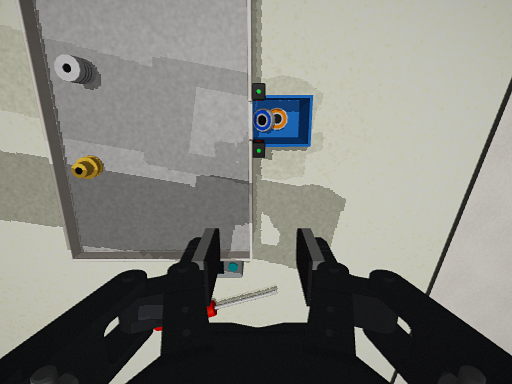

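View pics/side17.png

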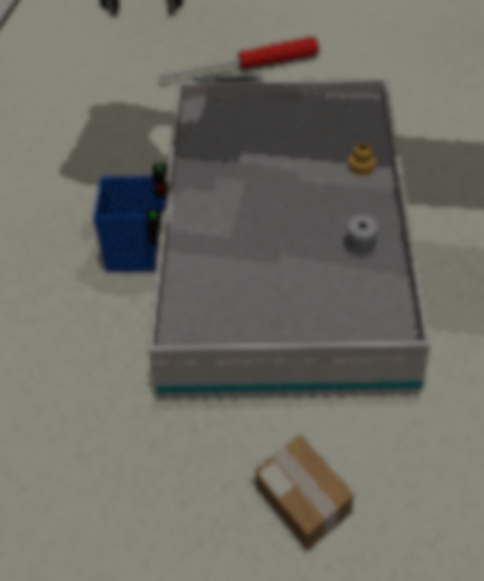

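Blue (262,120) lies over pink in the bin, next to orange (278,118). I need to check its height, its distance from the bin's centre and whether it is at rest.

Emit:
jog_arm([
  {"dx": 0, "dy": 0, "dz": 0, "twist": 0},
  {"dx": 0, "dy": 0, "dz": 0, "twist": 0},
  {"dx": 0, "dy": 0, "dz": 0, "twist": 0},
])

```text
t: 15.12
tool_pos: [0.6449, 0.0657, 0.2393]
tool_rot: [2.016, 2.408, 0.004]
contact_force: [0.8, -0.0, -0.9]
opening: 0.0418
```

Run:
```python
from station import ctrl
from h import *
d=ctrl.get_image('wrist');f=d['frame'];cv2.imwrite('pics/wrist18.png',cv2.resize(f[80:165,240:325,::-1],None,fx=7,fy=7,interpolation=cv2.INTER_NEAREST))
T=np.load('tray.npz');E=d['extrinsics']
def pt(u,v):
    z=d['range_z'][v,u];p=E[:3,:3]@np.array([(u-d['cx'])/d['fx']*z,(v-d['cy'])/d['fy']*z,z])+E[:3,3];return np.r_[(p[:2]-T['t'])@T['R'],p[2]].round(4)
for n,uv in dict(b_l=(255,121),b_r=(269,121),b_t=(262,113),b_b=(262,128),b_c=(262,120),o_r=(285,118),o_b=(279,127),floor=(295,130),coup=(68,68),pul=(80,170)).items(): print(n,pt(*uv))
b=pt(262,121);print(ray(d,(262,120.5),b[2])[:2],(ray(d,(262,120.5),b[2])[:2]-T['t'])@T['R']-[.116,0])
a=np.load('side0.npz');s=np.load('side17.npz')
df=cv2.absdiff(a['frame'],s['frame']).max(2)
for n,(x0,y0,x1,y1) in dict(coup=(284,215,304,240),pul=(286,182,303,202),carton=(245,317,293,368)).items(): print(n,df[y0:y1,x0:x1].mean())
```

```text
b_l [ 0.0887 -0.0015  0.0238]
b_r [ 0.1056 -0.0011  0.0319]
b_t [0.0972 0.0081 0.0288]
b_b [ 0.0973 -0.0096  0.0277]
b_c [ 0.0973 -0.0001  0.0283]
o_r [0.1266 0.0018 0.0131]
o_b [ 0.1191 -0.0093  0.0147]
floor [ 0.1407 -0.0136  0.0064]
coup [-0.0889  0.0504  0.0899]
pul [-0.0978 -0.0497  0.0854]
[0.64051686 0.12375443] [-0.01874946 -0.00064813]
coup 6.324
pul 14.779411764705882
carton 2.835375816993464
```

View pics/wrist18.png

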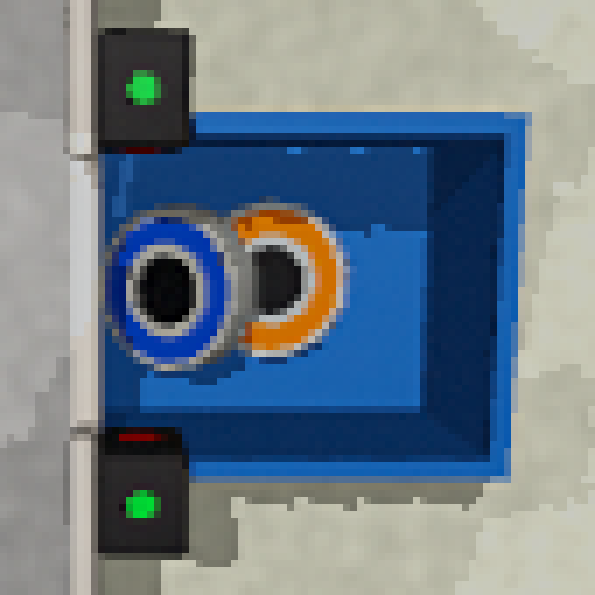

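Blue's top is about 28 mm above the table, well below the deck, and its centre is about 19 mm from the bin's centre. The coupling and pulley measure within about 2–3 mm of where they were. Handing in.

```bash
python3 -c "
from station import ctrl
print(ctrl.finish_job())"
```

```text
the job is handed in; nothing more can be done
None
```

All three bearings are in the blue bin, and I handed the job in at about 15 s of the allowed 61 s. No verdict was reported. I trapped each one lightly between the fingertips, slid it over the deck and out through the gate, and let it drop. The order was orange, then pink, then blue, and each was seen in the bin before I moved the next.

**Last checks:**
- **Blue:** it rests tilted on the others, with its top about 28 mm above the table and its centre about 19 mm from the bin's centre.
- **Orange:** it lies at about floor height near the bin's centre.
- **Pink:** it was hidden under blue in the last picture. I saw it in the bin right after its drop, but could not measure it at the end.
- **At rest:** I judged this only by comparing the last two pictures by eye; speed was not measured.
- **Coupling and pulley:** both stand upright within about 2–3 mm of their first measured positions.
- **Carton and screwdriver:** they look unmoved in the side view. I compared image difference only for the carton, and did not measure the screwdriver.
- **Gripper:** it was clear of everything, with the tool 0.24 m above the table.

**What disagreed:** the tray-corner fit had errors of up to 4 mm. The gripper read about 27 mm on the 28 mm bearings. While sliding pink and blue through the gate the contact force was near zero, so they may have ridden slightly above the deck; the fingertips stayed only about 2 mm above it.

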